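# Clear the drop-box cradle and tip a used tube away with the pedal

## Robot

A 7-joint arm with a two-finger parallel gripper is mounted at the origin on a cart in front of the work surface, level with it; the furniture and walls round the work are solid. World frame = base frame: x ahead of the robot, y to its left, z up, the work surface at z = 0. Lengths are in mm, angles in rad, forces in N, time in s.
With the tool pointing down it reaches from about 425 to 950 mm from the base axis. Payload 4.7 kg.
Tool frame: the origin (TCP) lies at the very end of the fingers, on their centre line; the grasp point (between the pads) lies 19 mm behind it; z points along the fingers, y is the direction in which the jaws open and shut (so a half turn about z gives the same grasp; the last joint's range is limited). The gripper opens to 87 mm and grips with 3 to 60 N. Pads are 19 mm wide; open, the fingers measure 117 mm over their backs; the gripper's body (75 mm by 190 mm) begins 51 mm behind the grasp point.
Start: joints at [-1.168, 0.469, -0.049, 1.532, 0.024, 1.141, -0.082], TCP at [282.455, 613.081, 222.573] pointing down, gripper open.
Joint ranges: [-2.59, 2.59], [-0.33, 1.99], [-1.39, 1.29], [0.1, 2.45], [-1.04, 4.18], [0.21, 1.99], [-2.66, 2.66]. Speed limits (rad/s): [2.57, 2.57, 3.14, 3.14, 3.14, 3.14, 3.14].

## Interface

Orientations are given as a unit quaternion [x, y, z, w].
In Python, from plant import r gives the robot as it stands.
- The arm moves only by the tool send_rows, never from a script. Its argument "commands" is a list of rows, each a list of 2 entries, a list of its own where there are three numbers: the shift along the tool's x, y, z in mm, then the turn, a rotation vector about the tool's x, y, z in rad. A call has exactly 5 rows; each row shifts and turns the commanded pose from where the row before left it, along the tool's axes as they then stand; what a row does not reach is not made up. A row lasts 1/12 s, in which the tool goes at most 41.7 mm and 7.16 degrees, less where a joint would pass 70% of its speed; a pose out of reach is approached as far as the arm can. A call is refused whole if a number of a shift passes 41.7 or a number of a turn 0.125, either way. A call with a gripper value outside its range is refused whole. "hand" is the closure, from 0 (fully open) to 1 (shut), set as the call begins (left out, the last holds). The fingers move at their own pace and stop on an object; the grip force is fixed at half the most. Time passes only in rows, so rows that do not move let the fingers close, or fill a call up. It gives the time, the measured TCP pose, the force and the opening at its end, in the units of the state.
- r.observe(): the state, without advancing time (a new reading comes with each control period).
- r.camera(name): name is "side" or "top" or "wrist"; returns the picture (420x560x3 uint8, red, green, blue); there is no depth.
- r.camera_model(name): a dict with "K" (3x3 intrinsics, pixels), "origin" and "orientation" of the camera in the world; the wrist camera has in their place "tool_from_camera" (4x4, takes a point from camera to tool coordinates, whose origin is the TCP and whose axes are the flange's). Camera axes: x right, y down, z forward; pixel columns grow to the right and rows downward; lengths in mm; the calibration is good to about 2 mm. A picture is of the moment at which its call begins: read the wrist's pose just before it. camera_model takes no time and is no camera call.
- r.hand_in(): hands the job in, once; it reports no verdict.
The state is a dict: "time": time; "joint_positions": joint angles; "qvel": joint speeds; "joint_torque": joint torques, N m; "position": TCP position; "ee_rot": TCP orientation; "wrist_force": force on the tool from outside, world axes, zero at the start; "moment": the same for the moment, N m; "finger_gap": finger opening in mm.
Only numpy, scipy, OpenCV 4.12 (cv2) and the standard library are available. Lean on these libraries where they do the work, as an engineer would, in place of code of your own. Each camera call takes 0.05 s, during which the arm holds its last target. There are 200 camera calls.

## Task

A marker pen has been left in the cradle on top of the pedal drop box: take it out and put it in the empty milky storage box that stands open to one side of the drop box. Then lay the used test tube that lies on the bench in the empty cradle, let go of it, and press the pedal right down to its stop with the gripper, holding it there until the tube has dropped inside, and let the pedal come back up. Do not drop the pen into the drop box, and leave the sample jar, the dropper bottle and the weighing cup standing where they are.

Things in the scene. Friction and masses are not known exactly. Their poses are not given: they have to be found in the camera images.
- drop_box: Fixed white and grey box, 150 (x) x 186 (y) x 126 mm high, clear front window. Origin: centre of its underside on the bench; x from front (pedal side) to back, y along the cradle, z up. On top, between cheeks with inner faces at y = +-84 mm, a steel rocking cradle 158 long (y), 112 wide (x); rear wall 119 high, inner face at x = +65. Waste space below the cradle, floor at 6 mm.
- cradle (a point): Centre of the cradle's floor, 105 mm up, fixed to drop_box, same axes. Flat strip 22 mm wide along y, then wings 45 mm wide rising outward at 6 degrees (5 mm), so a thing laid along y stays in the middle. It pivots about this line; the rear wing yields if pushed down. The pedal tips it 60 degrees to the rear, so that its load rolls off into the waste space.
- pedal (a joint): Angle of the pedal: 0 = up (at rest), 0.26 rad = fully down at its stop. A spring pushes it back up (about 4 N at the pad at first, 10 N at the stop). It drives the cradle.
- pedal_pad (a point): Centre of the top of the black rubber pad (48 x 70 mm) at the pedal's free end, 201 mm in front (-x) of the drop box's centre, 64 mm above the bench when up, about 26 mm lower at the stop; moves with the pedal. Hinge: 105 mm in front of the box's centre, 26 mm up.
- pen_box: Open milky-white plastic storage box, 152 (x) x 130 (y) x 72 mm high, fixed, standing empty to the left or right of the drop box (not the one at the back); inner space 140 x 120 mm, floor 2 mm, walls 5 mm. Origin: centre of its underside; z up. For the marker pen.
- pen: Marker pen, white and blue, capped, 132 mm long (its x axis), 13 mm wide and high; at the start it lies in the cradle along the cradle's y axis. Origin: middle of its underside.
- tube: Used test tube, translucent white, 107 mm long, 17 mm in diameter, lying on the bench (it can roll). Origin: centre of its closed end on the tube's axis; its z axis runs along the tube to the open end.
- tube_mid (a point): Middle of the tube on its axis, 53.5 mm from the closed end.
- sample_jar: Bystander: clear sample jar, 46 mm across, 80 mm high, standing on the bench. Origin: centre of its underside.
- dropper_bottle: Bystander: small brown dropper bottle, 33 mm across, 76 mm high, standing on the bench. Origin: centre of its underside.
- weigh_cup: Bystander: clear weighing cup, 44 mm across, 28 mm high, standing on the bench to the left of the drop box (two more like it, fixed, stand further left). Origin: centre of its underside.
There are look-alikes about, which are no part of the job. What is shaped like the tube but purple or yellow is not meant. What is shaped like the pen_box but pink is not meant.

How it is judged:
By the outcome, as a careful person would: the job done as asked, in the order asked, and still so for the second after the job is handed in, with the robot touching nothing.
It also fails if it takes over 72 s, if anything falls off the work surface, if the arm or the gripper's body presses on something with over 40 N, if the wrist force passes 120 N, or if a joint passes its speed limit or range.

## Working session

There is one attempt and no reset: what is moved stays moved. The work goes in short steps, Python scripts to look and compute and a tool call to move; the robot and the scene stay as the last step left them, time stands still between calls to the robot, and variables do not carry over. Pictures are saved under pics/ and viewed, about 8 in all and at most 12, crops included, and the job is handed in when it is done.

Besides the shell and the picture viewer there is one more tool, called after "Call:" as a command line: name --argument value ..., lists and objects as JSON in quotes. send_rows: Moves the arm, as the interface text tells. Its arguments: {"type":"object","properties":{"commands":{"type":"array"},"hand":{"type":"number"}},"required":["commands"]}

```bash
ls; mkdir -p pics; python3 - <<'E'
from plant import r
import cv2,numpy as np
s=r.observe(); print({k:np.round(v,3).tolist() for k,v in s.items()})
for n in ["side","top"]:
    cv2.imwrite(f"pics/{n}0.png",r.camera(n)[:,:,::-1])
    m=r.camera_model(n); print(n,{k:np.round(v,4).tolist() for k,v in m.items()})
m=r.camera_model("wrist");print({k:np.round(v,4).tolist() for k,v in m.items()})
a=cv2.imread("pics/side0.png");b=cv2.imread("pics/top0.png")
E
```

```text
pics
{'time': 0.0, 'joint_positions': [-1.168, 0.469, -0.049, 1.534, 0.024, 1.141, -0.082], 'qvel': [0.002, 0.001, -0.001, -0.003, -0.0, 0.0, 0.001], 'joint_torque': [0.001, -50.799, -0.08, -23.614, -0.061, 0.038, 0.0], 'position': [282.227, 612.507, 221.535], 'ee_rot': [0.214, 0.977, -0.001, -0.0], 'wrist_force': [0.682, -0.011, -0.048], 'moment': [0.039, -0.01, -0.031], 'finger_gap': 86.999}
side {'K': [[473.6052, 0.0, 282.2933], [0.0, 473.6052, 208.2874], [0.0, 0.0, 1.0]], 'origin': [-131.6247, -1022.3313, 829.3028], 'orientation': [0.831, -0.2374, 0.1277, -0.4865]}
top {'K': [[441.0748, 0.0, 284.6928], [0.0, 441.0748, 210.633], [0.0, 0.0, 1.0]], 'origin': [378.572, 79.0422, 1363.6576], 'orientation': [0.709, -0.7027, 0.0315, -0.0504]}
{'K': [[353.382, 0.0, 280.7164], [0.0, 353.382, 207.8101], [0.0, 0.0, 1.0]], 'tool_from_camera': [[-0.0003, -0.9575, -0.2886, 79.6652], [1.0, -0.0003, -0.0, -0.4314], [-0.0001, -0.2886, 0.9575, -162.5755], [0.0, 0.0, 0.0, 1.0]]}
```

View pics/top0.png

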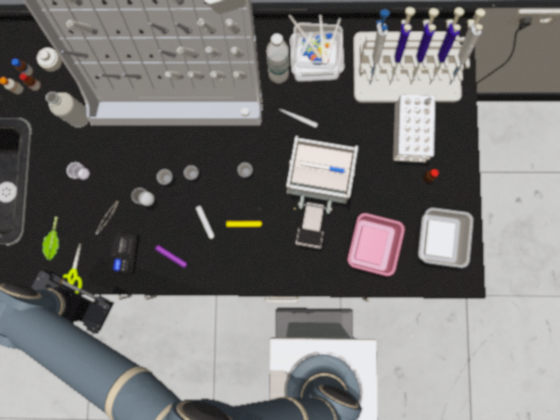

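View pics/side0.png

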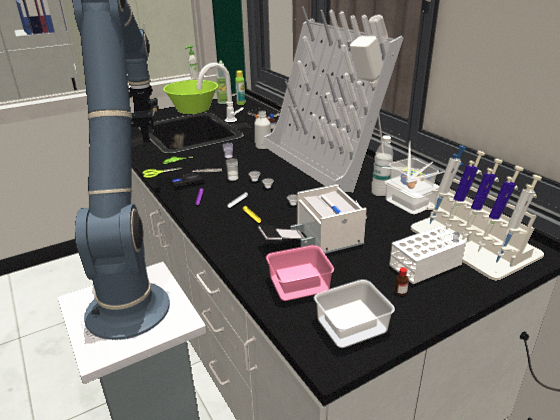

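Top view: the drop box is at about (322,170) with the pedal at (312,225). The pen in the cradle runs (302,165)–(345,170). Tube-like things are white at (205,222), yellow at (244,224) and purple at (171,256); the white one fits. Storage boxes are pink at (376,244) and milky-white at (446,238), the second being right. The box at the back, (317,50), is excluded. I'll measure these and confirm in a crop.

```bash
cat > h.py <<'E'
from plant import r
import cv2,numpy as np
from scipy.spatial.transform import Rotation as R
def cam(n,s=None):
    m=r.camera_model(n);K=np.array(m["K"])
    if n=="wrist":
        T=np.eye(4);T[:3,:3]=R.from_quat(s["ee_rot"]).as_matrix();T[:3,3]=s["position"]
        T=T@np.array(m["tool_from_camera"]);return K,T[:3,:3],T[:3,3]
    return K,R.from_quat(m["orientation"]).as_matrix(),np.array(m["origin"])
def ray(c,uv,z):
    K,Q,o=c;uv=np.atleast_2d(np.array(uv,float))
    d=(Q@np.linalg.inv(K)@np.c_[uv,np.ones(len(uv))].T).T
    return o+d*((z-o[2])/d[:,2])[:,None]
def proj(c,p):
    K,Q,o=c;q=(K@Q.T@(np.atleast_2d(p)-o).T).T;return q[:,:2]/q[:,2:]
def blob(mask,roi):
    x0,y0,x1,y1=roi;m=np.zeros_like(mask);m[y0:y1,x0:x1]=mask[y0:y1,x0:x1]
    n,l,st,ce=cv2.connectedComponentsWithStats(m.astype(np.uint8))
    i=1+np.argmax(st[1:,4]);return l==i
def rect(m):
    return cv2.minAreaRect(np.argwhere(m)[:,::-1].astype(np.float32))
E
python3 - <<'E'
from h import *
t=cv2.imread("pics/top0.png");c=cam("top")
v=t.min(2).astype(int)
m=blob(v>110,(190,200,222,245));b=rect(m);print("tube",b,m.sum())
pts=cv2.boxPoints(b);P=ray(c,pts,8.5);print(P.round(0).tolist())
print("tube mid",ray(c,b[0],8.5).round(1))
m=blob(v>110,(410,200,480,275));b=rect(m);print("box",b);print(ray(c,cv2.boxPoints(b),72).round(0).tolist(),ray(c,b[0],72))
# drop box
m=blob(v>110,(283,130,362,203));b=rect(m);print("drop",b);print(ray(c,cv2.boxPoints(b),122).round(0).tolist(),ray(c,b[0],122))
hsv=cv2.cvtColor(t,cv2.COLOR_BGR2HSV)
m=blob((hsv[...,0]>95)&(hsv[...,0]<130)&(hsv[...,1]>90),(295,150,355,190));b=rect(m);print("blue",b,ray(c,b[0],111))
print("weigh",ray(c,(245,170),14),"jar/bottle",ray(c,[(143,198),(78,171)],0),"pad",ray(c,(312,225),64))
cr=lambda x0,y0,w,h,k:cv2.resize(t[y0:y0+h,x0:x0+w],None,fx=k,fy=k,interpolation=cv2.INTER_CUBIC)
cv2.imwrite("pics/crop1.png",np.hstack([cr(275,130,95,125,4.5)[:560],cr(185,195,75,125,4.5)[:560]]))
E
```

```text
tube ((204.6129913330078, 221.94862365722656), (35.33877182006836, 6.289804458618164), 65.55604553222656) 218
[[545.0, 397.0, 8.0], [553.0, 380.0, 8.0], [454.0, 331.0, 8.0], [445.0, 349.0, 8.0]]
tube mid [[499.1 364.1   8.5]]
box ((445.5438232421875, 237.08355712890625), (51.97599411010742, 56.68681716918945), 6.009005546569824)
[[381.0, -269.0, 72.0], [545.0, -290.0, 72.0], [530.0, -439.0, 72.0], [367.0, -416.0, 72.0]] [[ 455.04194813 -353.23746743   72.        ]]
drop ((320.74200439453125, 172.4691162109375), (66.2170639038086, 64.94366455078125), 8.673173904418945)
[[555.0, 118.0, 122.0], [742.0, 92.0, 122.0], [713.0, -97.0, 122.0], [527.0, -67.0, 122.0]] [[633.57005404  11.10335766 122.        ]]
blue ((336.43243408203125, 169.4053955078125), (13.480716705322266, 3.6167776584625244), 9.462321281433105) [[645.04249283 -34.63790755 111.        ]]
weigh [[662.38247705 241.28411505  14.        ]] jar/bottle [[573.95045384 563.35316773   0.        ]
 [659.43280589 776.47547212   0.        ]] pad [[487.66456359  33.52185625  64.        ]]
```

View pics/crop1.png

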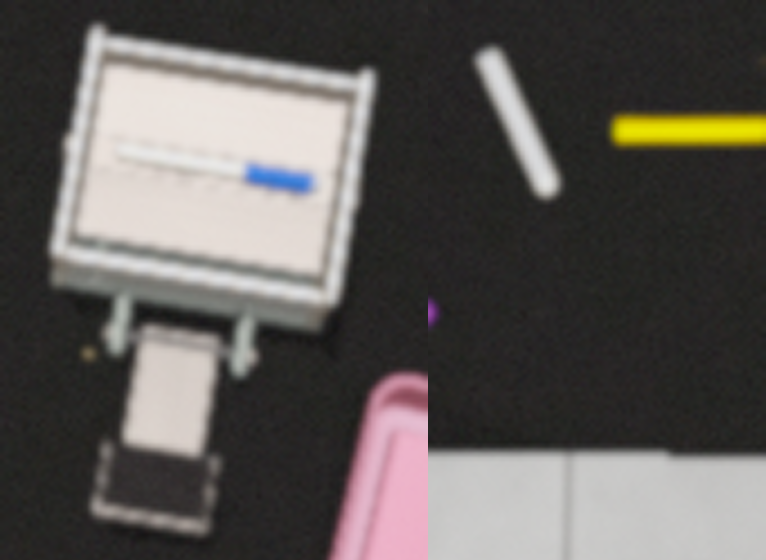

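The crop confirms it. The pen lies in the cradle with its blue cap to the right, the white tube is separate from the yellow and purple ones, and the pedal pad is at top-image (310,236). Next I compute the hover move.

```bash
cat >> h.py <<'E'
def go(p,yaw,s=None):
    """shift in present tool axes AFTER turning about tool z so that tool y has world angle yaw(deg)"""
    s=s or r.observe();M=R.from_quat(s["ee_rot"]).as_matrix()
    y0=np.degrees(np.arctan2(M[1,1],M[0,1]));dy=(yaw-y0+180)%360-180
    a=np.radians(yaw);Y=np.array([np.cos(a),np.sin(a),0]);Z=np.array([0,0,-1.]);X=np.cross(Y,Z)
    d=np.array(p)-s["position"];M2=np.c_[X,Y,Z]
    print("t",s["time"],"pos",np.round(s["position"],1),"tooly",round(y0,1),"tilt",np.round(M[:2,2],3),"j",np.round(s["joint_positions"],2))
    print(" turn_z",round(-np.radians(dy),3)," shift after turn",np.round(M2.T@d,1)," shift before turn",np.round(M.T@d,1),"dist",round(np.linalg.norm(d)))
E
python3 - <<'E'
from h import *
c=cam("top")
P=ray(c,[(300.6,162.9),(345,171.1)],112);d=P[0]-P[1];print("pen",P.round(1),P.mean(0),np.linalg.norm(d),np.degrees(np.arctan2(d[1],d[0])))
pad=ray(c,(309.9,236.2),64)[0];print("pad",pad, "dist pen-pad",np.linalg.norm((P.mean(0)-pad)[:2]))
go([638,6,240],-8.7)
E
```

```text
pen [[663.5  68.7 112. ]
 [640.  -59.1 112. ]] [651.7275871    4.80239169 112.        ] 129.97949847509415 79.59257378196571
pad [454.55148442  39.58472192  64.        ] dist pen-pad 200.22044341421966
t 0.1 pos [282.3 612.6 221.6] tooly 65.3 tilt [-0.001 -0.002] j [-1.17  0.47 -0.05  1.53  0.02  1.14 -0.08]
 turn_z 1.291  shift after turn [-545.8  443.4  -18.4]  shift before turn [-576.9 -402.1  -17.6] dist 703
```

Call:
send_rows --commands '[[[-29.5, -19.9, -0.9], [0, 0, 0]], [[-29.5, -19.9, -0.9], [0, 0, 0]], [[-29.5, -19.9, -0.9], [0, 0, 0]], [[-29.5, -19.9, -0.9], [0, 0, 0]], [[-29.5, -19.9, -0.9], [0, 0, 0]]]' --hand 0.5

```text
time: 0.52
position: [375.2, 459.2, 226.6]
ee_rot: [0.214, 0.977, -0.0, -0.0]
wrist_force: [0.5, 0.6, -0.8]
finger_gap: 61.4
```

Call:
send_rows --commands '[[[-29.5, -19.9, -0.9], [0, 0, 0]], [[-29.5, -19.9, -0.9], [0, 0, 0]], [[-29.5, -19.9, -0.9], [0, 0, 0]], [[-29.5, -19.9, -0.9], [0, 0, 0]], [[-29.5, -19.9, -0.9], [0, 0, 0]]]'

```text
time: 0.93
position: [467.5, 307.1, 231.3]
ee_rot: [0.214, 0.977, -0.0, -0.0]
wrist_force: [-0.3, -0.4, -0.2]
finger_gap: 44.1
```

Call:
send_rows --commands '[[[-29.5, -19.9, -0.9], [0, 0, 0]], [[-29.5, -19.9, -0.9], [0, 0, 0]], [[-29.5, -19.9, -0.9], [0, 0, 0]], [[-29.5, -19.9, -0.9], [0, 0, 0]], [[-29.5, -19.9, -0.9], [0, 0, 0]]]'

```text
time: 1.35
position: [559.8, 155.1, 235.8]
ee_rot: [0.214, 0.977, -0.0, -0.0]
wrist_force: [0.3, 0.2, -0.4]
finger_gap: 43.9
```

Call:
send_rows --commands '[[[-29.5, -19.9, -0.9], [0, 0, 0]], [[-29.5, -19.9, -0.9], [0, 0, 0]], [[-29.5, -19.9, -0.9], [0, 0, 0]], [[-29.5, -19.9, -0.9], [0, 0, 0]], [[-29.5, -19.9, -0.9], [0, 0, 0]]]'

```text
time: 1.77
position: [652.1, 3.2, 240.1]
ee_rot: [0.214, 0.977, -0.0, -0.0]
wrist_force: [0.9, -0.1, -0.1]
finger_gap: 43.5
```

Call:
send_rows --commands '[[[0, 0, 0], [0, 0, 0.125]], [[0, 0, 0], [0, 0, 0.125]], [[0, 0, 0], [0, 0, 0.125]], [[0, 0, 0], [0, 0, 0.125]], [[0, 0, 0], [0, 0, 0.125]]]'

```text
time: 2.18
position: [651.4, 4.6, 239.9]
ee_rot: [0.507, 0.862, -0.0, -0.001]
wrist_force: [-0.4, -0.0, 1.2]
finger_gap: 43.4
```

Call:
send_rows --commands '[[[0, 0, 0], [0, 0, 0.125]], [[0, 0, 0], [0, 0, 0.125]], [[0, 0, 0], [0, 0, 0.125]], [[0, 0, 0], [0, 0, 0.125]], [[0, 0, 0], [0, 0, 0.125]]]'

```text
time: 2.6
position: [651.4, 4.8, 240.0]
ee_rot: [0.747, 0.665, -0.0, -0.0]
wrist_force: [0.6, -0.1, -0.5]
finger_gap: 43.3
```

```bash
python3 - <<'E'
from h import *
s=r.observe();cv2.imwrite("pics/w1.png",r.camera("wrist")[:,:,::-1]);c=cam("wrist",s)
w=cv2.imread("pics/w1.png")
hsv=cv2.cvtColor(w,cv2.COLOR_BGR2HSV)
m=(hsv[...,0]>95)&(hsv[...,0]<130)&(hsv[...,1]>100);m=blob(m,(0,0,560,420));b=rect(m);print("blue",b,ray(c,cv2.boxPoints(b),112).round(1).tolist(),ray(c,b[0],112))
print("expect pen ends",proj(c,[[663.5,68.7,112],[640,-59.1,112]]).round(),s["finger_gap"])
go([651.7,4.8,130],-10.2,s)
E
```

```text
blue ((279.0819091796875, 242.27215576171875), (15.365888595581055, 47.62760543823242), 3.8140745162963867) [[633.7, -56.5, 112.0], [642.1, -11.9, 112.0], [655.2, -14.4, 112.0], [647.4, -59.1, 112.0]] [[644.70200002 -35.00699306 112.        ]]
expect pen ends [[287. 120.]
 [277. 267.]] 43.31905600546853
t 2.6 pos [651.4   4.8 240. ] tooly -6.7 tilt [-0.001  0.   ] j [-0.41  0.44  0.49  1.6  -0.22  1.16  0.  ]
 turn_z 0.061  shift after turn [  0.    0.3 110. ]  shift before turn [  0.    0.4 110. ] dist 110
```

View pics/w1.png

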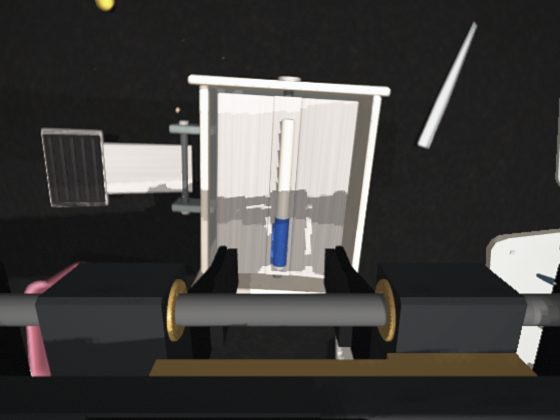

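The wrist view shows the pen from (289,120) to (278,267), as predicted, and the pedal pad at (73,168). Descend and grasp.

Call:
send_rows --commands '[[[0, 0, 26.2], [0, 0, 0.061]], [[0, 0, 26.2], [0, 0, 0]], [[0, 0, 26.2], [0, 0, 0]], [[0, 0, 26.2], [0, 0, 0]], [[0, 0, 26.2], [0, 0, 0]]]'

```text
time: 3.07
position: [651.4, 4.9, 108.0]
ee_rot: [0.764, 0.645, -0.0, -0.0]
wrist_force: [1.3, 0.6, 0.5]
finger_gap: 43.2
```

Call:
send_rows --commands '[[[0, 0, 0], [0, 0, 0]], [[0, 0, 0], [0, 0, 0]], [[0, 0, 0], [0, 0, 0]], [[0, 0, 0], [0, 0, 0]], [[0, 0, 0], [0, 0, 0]]]' --hand 1

```text
time: 3.48
position: [651.6, 4.8, 109.5]
ee_rot: [0.765, 0.644, -0.0, -0.0]
wrist_force: [-0.5, 0.1, 0.3]
finger_gap: 18.1
```

Call:
send_rows --commands '[[[0, 0, 0], [0, 0, 0]], [[0, 0, 0], [0, 0, 0]], [[0, 0, 0], [0, 0, 0]], [[0, 0, 0], [0, 0, 0]], [[0, 0, 0], [0, 0, 0]]]'

```text
time: 3.9
position: [651.7, 4.8, 109.5]
ee_rot: [0.765, 0.644, 0.0, -0.0]
wrist_force: [-0.5, 0.7, 0.8]
finger_gap: 11.8
```

Call:
send_rows --commands '[[[0, 0, -15], [0, 0, 0]], [[0, 0, -26], [0, 0, 0]], [[0, 0, -30], [0, 0, 0]], [[0, 0, -30], [0, 0, 0]], [[0, 0, -29], [0, 0, 0]]]'

```text
time: 4.32
position: [651.6, 4.5, 241.0]
ee_rot: [0.765, 0.644, 0.0, 0.0]
wrist_force: [-0.5, 0.7, -0.5]
finger_gap: 12.1
```

Call:
send_rows --commands '[[[0, 0, 0], [0, 0, 0.118]], [[0, 0, 0], [0, 0, 0.118]], [[0, 0, 0], [0, 0, 0.118]], [[0, 0, 0], [0, 0, 0.118]], [[0, 0, 0], [0, 0, 0.118]]]'

```text
time: 4.73
position: [651.7, 4.7, 239.6]
ee_rot: [0.92, 0.391, 0.0, -0.0]
wrist_force: [-0.2, 0.4, -0.6]
finger_gap: 11.6
```

Call:
send_rows --commands '[[[0, 0, 0], [0, 0, 0.118]], [[0, 0, 0], [0, 0, 0.118]], [[-32.9, 18.7, 0], [0, 0, 0]], [[-32.9, 18.7, 0], [0, 0, 0]], [[-32.9, 18.7, 0], [0, 0, 0]]]'

```text
time: 5.15
position: [598.6, -96.4, 239.3]
ee_rot: [0.959, 0.284, -0.0, 0.0]
wrist_force: [-0.6, -1.0, 0.1]
finger_gap: 12.2
```

Call:
send_rows --commands '[[[-32.9, 18.7, 0], [0, 0, 0]], [[-32.9, 18.7, 0], [0, 0, 0]], [[-32.9, 18.7, 0], [0, 0, 0]], [[-32.9, 18.7, 0], [0, 0, 0]], [[-32.9, 18.7, 0], [0, 0, 0]]]'

```text
time: 5.57
position: [510.6, -265.0, 239.7]
ee_rot: [0.959, 0.283, 0.0, -0.0]
wrist_force: [-0.1, -0.1, 0.3]
finger_gap: 12.0
```

Call:
send_rows --commands '[[[-32.9, 18.7, 0], [0, 0, 0]], [[-32.9, 18.7, 0], [0, 0, 0]], [[-32.9, 18.7, 0], [0, 0, 0]], [[0, 0, 0], [0, 0, 0]], [[0, 0, 0], [0, 0, 0]]]'

```text
time: 5.98
position: [456.9, -367.0, 239.9]
ee_rot: [0.96, 0.28, -0.0, 0.0]
wrist_force: [0.4, 0.6, -0.1]
finger_gap: 12.2
```

```bash
python3 - <<'E'
from h import *
s=r.observe();cv2.imwrite("pics/w2.png",r.camera("wrist")[:,:,::-1]);c=cam("wrist",s);print(s["finger_gap"])
go([457,-363,20],-57.5,s)
b=np.radians(-7.5);B=np.array([[np.cos(b),-np.sin(b)],[np.sin(b),np.cos(b)]])
P=[np.r_[B@[x*76,y*65]+[457,-363],72] for x,y in [(1,1),(1,-1),(-1,-1),(-1,1)]]
print("rim corners expected px",proj(c,P).round().tolist(), np.round(P,0).tolist())
E
```

```text
12.19102381104291
t 5.9833 pos [ 456.9 -367.   239.9] tooly -57.5 tilt [ 0.    -0.001] j [ 0.01  0.38  0.79  1.77 -0.3   1.12 -0.11]
 turn_z -0.001  shift after turn [  2.2  -3.3 219.9]  shift before turn [  2.3  -3.5 219.9] dist 220
rim corners expected px [[276.0, 73.0], [381.0, 168.0], [278.0, 279.0], [176.0, 201.0]] [[541.0, -308.0, 72.0], [524.0, -437.0, 72.0], [373.0, -418.0, 72.0], [390.0, -289.0, 72.0]]
```

View pics/w2.png

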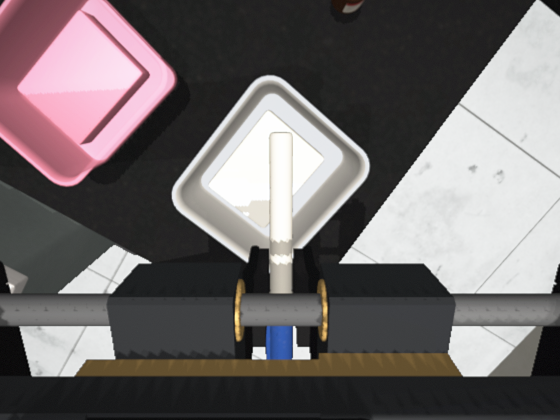

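The wrist view shows the box rim corners at (267,77), (369,165) and (173,195). That puts the centre at about (456,-356), on the diagonal line of the pen. Lower and release.

Call:
send_rows --commands '[[[1.2, -2, 30], [0, 0, 0]], [[1.2, -2, 30], [0, 0, 0]], [[1.2, -2, 30], [0, 0, 0]], [[1.2, -2, 30], [0, 0, 0]], [[1.2, -2, 30], [0, 0, 0]]]'

```text
time: 6.45
position: [460.3, -350.2, 88.0]
ee_rot: [0.959, 0.284, 0.0, -0.0]
wrist_force: [0.2, -0.7, -0.4]
finger_gap: 12.1
```

Call:
send_rows --commands '[[[0, 0, 20], [0, 0, 0]], [[0, 0, 20], [0, 0, 0]], [[0, 0, 18], [0, 0, 0]], [[0, 0, 14], [0, 0, 0]], [[0, 0, 0], [0, 0, 0]]]'

```text
time: 6.87
position: [458.4, -349.7, 14.7]
ee_rot: [0.959, 0.284, -0.001, -0.002]
wrist_force: [0.3, 0.6, -0.1]
finger_gap: 11.5
```

Call:
send_rows --commands '[[[0, 0, 0], [0, 0, 0]], [[0, 0, 0], [0, 0, 0]], [[0, 0, 0], [0, 0, 0]], [[0, 0, 0], [0, 0, 0]], [[0, 0, 0], [0, 0, 0]]]' --hand 0.5

```text
time: 7.28
position: [459.3, -352.9, 18.4]
ee_rot: [0.959, 0.283, 0.001, 0.001]
wrist_force: [0.4, -0.1, -0.0]
finger_gap: 37.3
```

Call:
send_rows --commands '[[[0, 0, -20], [0, 0, 0]], [[0, 0, -30], [0, 0, 0]], [[0, 0, -40], [0, 0, 0]], [[0, 0, -40], [0, 0, 0]], [[0, 0, -40], [0, 0, 0]]]'

```text
time: 7.7
position: [458.2, -352.6, 189.5]
ee_rot: [0.959, 0.282, -0.0, -0.0]
wrist_force: [1.5, 0.7, -0.1]
finger_gap: 43.2
```

```bash
python3 - <<'E'
from h import *
s=r.observe();cv2.imwrite("pics/w3.png",r.camera("wrist")[:,:,::-1]);c=cam("wrist",s);print(s["finger_gap"])
go([499,364,230],-64,s)
a=cv2.imread("pics/w3.png");t=r.camera("top")[:,:,::-1];cv2.imwrite("pics/t3.png",t)
cr=cv2.resize(t[190:290,180:260],None,fx=4.2,fy=4.2,interpolation=cv2.INTER_CUBIC)
E
```

```text
43.22637949521425
t 7.7 pos [ 458.2 -352.6  189.5] tooly -57.2 tilt [-0.  0.] j [ 0.    0.42  0.77  1.84 -0.34  1.02 -0.09]
 turn_z 0.118  shift after turn [ 350.8 -626.2  -40.5]  shift before turn [ 422.3 -580.4  -40.4] dist 719
```

View pics/w3.png

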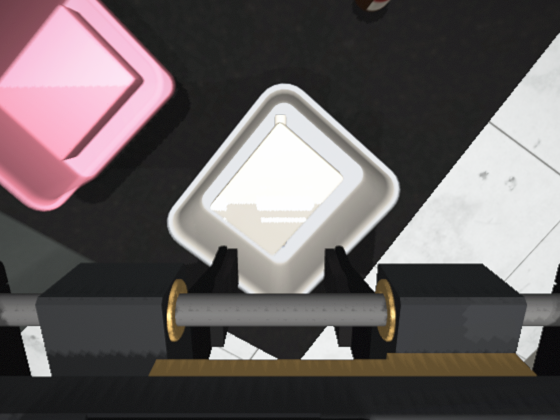

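Call:
send_rows --commands '[[[0, 0, -10], [0, 0, 0.118]], [[17.5, -31.3, -2], [0, 0, 0]], [[17.5, -31.3, -2], [0, 0, 0]], [[17.5, -31.3, -2], [0, 0, 0]], [[17.5, -31.3, -2], [0, 0, 0]]]'

```text
time: 8.22
position: [466.1, -207.9, 205.2]
ee_rot: [0.974, 0.225, -0.0, -0.0]
wrist_force: [0.7, 0.2, -0.3]
finger_gap: 43.7
```

Call:
send_rows --commands '[[[17.5, -31.3, -1], [0, 0, 0]], [[17.5, -31.3, -1], [0, 0, 0]], [[17.5, -31.3, -1], [0, 0, 0]], [[17.5, -31.3, -1], [0, 0, 0]], [[17.5, -31.3, -1], [0, 0, 0]]]'

```text
time: 8.63
position: [475.9, -28.6, 210.5]
ee_rot: [0.974, 0.225, 0.0, -0.0]
wrist_force: [0.3, -0.2, 0.6]
finger_gap: 43.5
```

Call:
send_rows --commands '[[[17.5, -31.3, 0], [0, 0, 0]], [[17.5, -31.3, 0], [0, 0, 0]], [[17.5, -31.3, 0], [0, 0, 0]], [[17.5, -31.3, 0], [0, 0, 0]], [[17.5, -31.3, 0], [0, 0, 0]]]'

```text
time: 9.05
position: [485.7, 150.3, 210.4]
ee_rot: [0.974, 0.225, 0.0, -0.0]
wrist_force: [0.2, 0.1, -1.3]
finger_gap: 43.3
```

Call:
send_rows --commands '[[[17.5, -31.3, 0], [0, 0, 0]], [[17.5, -31.3, 0], [0, 0, 0]], [[17.5, -31.3, 0], [0, 0, 0]], [[17.5, -31.3, 0], [0, 0, 0]], [[17.5, -31.3, 0], [0, 0, 0]]]'

```text
time: 9.47
position: [495.7, 329.3, 210.2]
ee_rot: [0.974, 0.225, -0.0, -0.0]
wrist_force: [0.9, -0.6, 0.1]
finger_gap: 43.3
```

Call:
send_rows --commands '[[[17.5, -31.3, 0], [0, 0, 0]], [[0, 0, 0], [0, 0, 0]], [[0, 0, 0], [0, 0, 0]], [[0, 0, 0], [0, 0, 0]], [[0, 0, 0], [0, 0, 0]]]'

```text
time: 9.88
position: [498.5, 361.5, 210.5]
ee_rot: [0.975, 0.224, -0.0, 0.0]
wrist_force: [-0.5, -0.3, 0.2]
finger_gap: 44.1
```

```bash
python3 - <<'E'
from h import *
s=r.observe();w=r.camera("wrist")[:,:,::-1].copy();t=r.camera("top")[:,:,::-1].copy();c=cam("wrist",s)
go([499,364,30],-64,s)
tc=cv2.resize(t[195:280,400:490],(360,340),interpolation=cv2.INTER_CUBIC)
can=np.zeros((420,800,3),np.uint8);can[:,:440]=w[:,60:500];can[:340,440:]=tc;cv2.imwrite("pics/w4.png",can)
hsv=cv2.cvtColor(t,cv2.COLOR_BGR2HSV);m=(hsv[...,0]>95)&(hsv[...,0]<130)&(hsv[...,1]>90);m[:,:410]=0;m[:,480:]=0;m[:200]=0;m[275:]=0
print("blue in penbox",m.sum(),ray(cam("top"),np.argwhere(m)[:,::-1].mean(0),9) if m.any() else "")
print("tube ends expected",proj(c,[[549,388.5,8.5],[449.5,340,8.5]]).round())
E
```

```text
t 9.8833 pos [498.5 361.5 210.5] tooly -64.1 tilt [-0.    -0.001] j [-1.13  0.42  0.59  1.72 -0.26  1.08 -1.57]
 turn_z -0.002  shift after turn [  1.6  -2.  180.5]  shift before turn [  1.6  -2.1 180.5] dist 180
blue in penbox 0 
tube ends expected [[278. 124.]
 [279. 227.]]
```

View pics/w4.png

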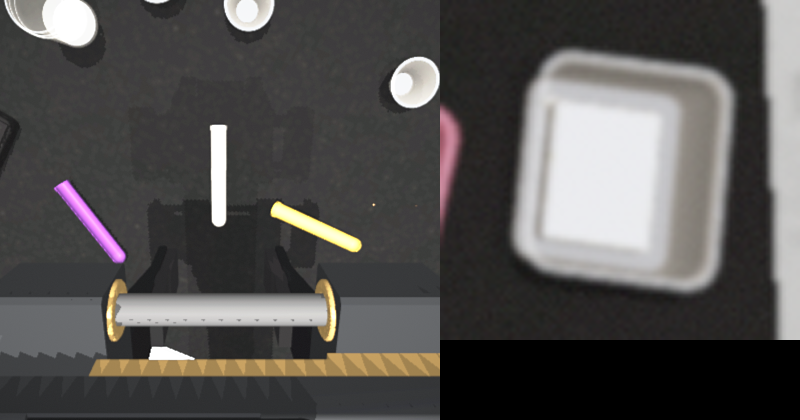

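The tube's ends are at about (279,127) and (279,225), as predicted. However, I can't see the blue cap in the pen box from the top view, so I'll check where the pen is before going on.

```bash
python3 - <<'E'
from h import *
t0=cv2.imread("pics/top0.png");s0=cv2.imread("pics/side0.png");w3=cv2.imread("pics/w3.png")
t=r.camera("top")[:,:,::-1].copy();s=r.camera("side")[:,:,::-1].copy()
cv2.imwrite("pics/t5.png",t);cv2.imwrite("pics/s5.png",s)
f=lambda a,x,y,w,h:cv2.resize(a[y:y+h,x:x+w],(266,266),interpolation=cv2.INTER_CUBIC)
g=lambda a:cv2.convertScaleAbs(np.clip(a.astype(float)-90,0,165),alpha=1.5)
row1=np.hstack([f(s0,308,275,90,90),f(s,308,275,90,90),f(g(w3),190,80,190,190)])
row2=np.hstack([f(g(t0),410,198,70,70),f(g(t),410,198,70,70),f(t,275,130,95,95)])
cv2.imwrite("pics/c5.png",np.vstack([row1,row2]))
d=np.abs(s.astype(int)-s0).max(2)[275:365,308:398];print("side diff>25",(d>25).sum(), "px",np.argwhere(d>25).mean(0)[::-1]+[308,275] if (d>25).any() else "")
d=np.abs(t.astype(int)-t0).max(2)[198:275,410:480];print("top diff>25",(d>25).sum(),np.sort(d.ravel())[-10:])
E
```

```text
side diff>25 19 px [346.15789474 338.26315789]
top diff>25 0 [ 9  9 10 10 10 13 15 17 18 22]
```

View pics/c5.png

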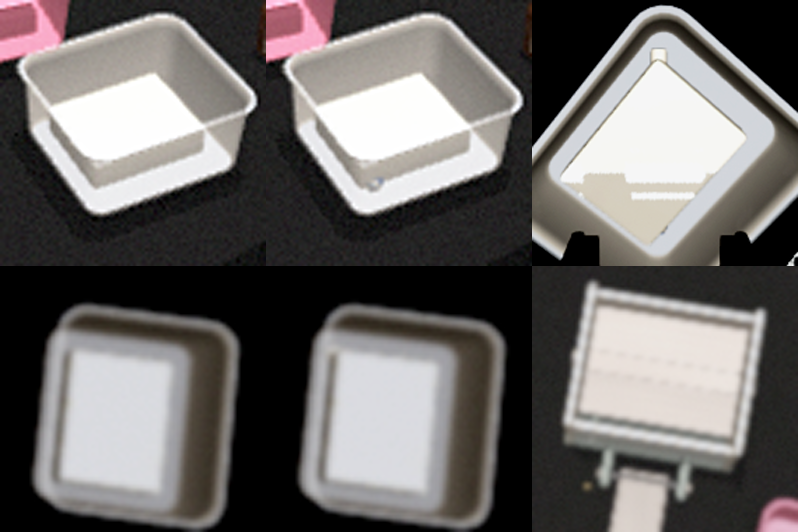

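The pen is in the box. Its white end shows at the far corner in the w3 crop and its blue end through the wall at side (346,338). The middle is hidden by the raised block drawn in the box, and the cradle is empty. Now the tube.

Call:
send_rows --commands '[[[1.6, -2, 35], [0, 0, 0]], [[0, 0, 35], [0, 0, 0]], [[0, 0, 35], [0, 0, 0]], [[0, 0, 35], [0, 0, 0]], [[0, 0, 30], [0, 0, 0]]]'

```text
time: 10.5
position: [498.2, 365.2, 38.7]
ee_rot: [0.974, 0.225, -0.0, 0.0]
wrist_force: [0.7, 0.0, -0.5]
finger_gap: 43.6
```

Call:
send_rows --commands '[[[0, 0, 14], [0, 0, 0]], [[0, 0, 10], [0, 0, 0]], [[0, 0, 7], [0, 0, 0]], [[0, 0, 4], [0, 0, 0]], [[0, 0, 0], [0, 0, 0]]]'

```text
time: 10.92
position: [499.3, 366.3, 6.2]
ee_rot: [0.974, 0.225, 0.001, -0.0]
wrist_force: [-0.7, 0.5, 0.0]
finger_gap: 43.7
```

Call:
send_rows --commands '[[[0, 0, 0], [0, 0, 0]], [[0, 0, 0], [0, 0, 0]], [[0, 0, 0], [0, 0, 0]], [[0, 0, 0], [0, 0, 0]], [[0, 0, 0], [0, 0, 0]]]' --hand 1

```text
time: 11.33
position: [498.9, 366.2, 6.0]
ee_rot: [0.974, 0.225, 0.0, -0.0]
wrist_force: [-0.4, -0.4, -0.2]
finger_gap: 18.0
```

Call:
send_rows --commands '[[[0, 0, 0], [0, 0, 0]], [[0, 0, 0], [0, 0, 0]], [[0, 0, 0], [0, 0, 0]], [[0, 0, 0], [0, 0, 0]], [[0, 0, 0], [0, 0, 0]]]'

```text
time: 11.75
position: [498.9, 366.1, 5.9]
ee_rot: [0.974, 0.225, 0.0, -0.0]
wrist_force: [-0.0, 0.1, 4.9]
finger_gap: 16.1
```

```bash
python3 - <<'E'
from h import *
s=r.observe();print(s["finger_gap"],"blue pen end",ray(cam("side"),(346.2,338.3),8))
go([652,4.7,240],-10.1,s)
E
```

```text
16.149039020645425 blue pen end [[ 409.50187556 -391.68765136    8.        ]]
t 11.75 pos [498.9 366.1   5.9] tooly -63.9 tilt [0. 0.] j [-1.03  0.67  0.45  1.86 -0.43  0.71 -1.44]
 turn_z -0.94  shift after turn [-329.   214.1 -234.1]  shift before turn [ -21.1  391.9 -234.2] dist 457
```

Call:
send_rows --commands '[[[0, 0, -15], [0, 0, 0]], [[0, 0, -30], [0, 0, 0]], [[0, 0, -39], [0, 0, 0]], [[0, 0, -39], [0, 0, 0]], [[0, 0, -39], [0, 0, 0]]]'

```text
time: 12.17
position: [498.2, 365.4, 168.5]
ee_rot: [0.974, 0.225, -0.001, 0.001]
wrist_force: [0.6, 1.9, -0.0]
finger_gap: 15.6
```

Call:
send_rows --commands '[[[0, 0, -39], [0, 0, 0]], [[0, 0, -33], [0, 0, -0.1175]], [[0, 0, 0], [0, 0, -0.1175]], [[0, 0, 0], [0, 0, -0.1175]], [[0, 0, 0], [0, 0, -0.1175]]]'

```text
time: 12.58
position: [498.7, 366.0, 239.9]
ee_rot: [0.894, 0.449, 0.0, -0.0]
wrist_force: [-0.4, -0.1, -0.5]
finger_gap: 15.9
```

Call:
send_rows --commands '[[[0, 0, 0], [0, 0, -0.1175]], [[0, 0, 0], [0, 0, -0.1175]], [[0, 0, 0], [0, 0, -0.1175]], [[0, 0, 0], [0, 0, -0.1175]], [[0, 0, 0], [0, 0, 0]]]'

```text
time: 13.0
position: [498.5, 365.7, 239.0]
ee_rot: [0.766, 0.643, -0.0, -0.0]
wrist_force: [-0.2, 0.2, 0.3]
finger_gap: 16.4
```

Call:
send_rows --commands '[[[-32.9, 21.4, 0], [0, 0, 0]], [[-32.9, 21.4, 0], [0, 0, 0]], [[-32.9, 21.4, 0], [0, 0, 0]], [[-32.9, 21.4, 0], [0, 0, 0]], [[-32.9, 21.4, 0], [0, 0, 0]]]'

```text
time: 13.42
position: [575.5, 183.5, 239.3]
ee_rot: [0.768, 0.641, -0.0, -0.0]
wrist_force: [1.6, -0.3, -0.4]
finger_gap: 16.2
```

Call:
send_rows --commands '[[[-32.9, 21.4, 0], [0, 0, 0]], [[-32.9, 21.4, 0], [0, 0, 0]], [[-32.9, 21.4, 0], [0, 0, 0]], [[-32.9, 21.4, 0], [0, 0, 0]], [[-32.9, 21.4, 0], [0, 0, 0]]]'

```text
time: 13.83
position: [652.1, 2.8, 239.1]
ee_rot: [0.768, 0.641, -0.0, -0.0]
wrist_force: [0.3, 1.2, -0.3]
finger_gap: 15.9
```

```bash
python3 - <<'E'
from h import *
for i in range(2): cv2.imwrite("pics/w6.png",r.camera("wrist")[:,:,::-1])
s=r.observe();print(s["finger_gap"])
go([652,4.7,112],-10.1,s)
c=cam("wrist",s);print("pred tube end",proj(c,[np.array(s["position"])+[.175*53.5,.985*53.5,3]]).round())
E
```

```text
16.071084106394835
t 13.9333 pos [652.8  -5.5 239.6] tooly -11.0 tilt [ 0.001 -0.006] j [-0.42  0.45  0.51  1.6  -0.23  1.16 -0.05]
 turn_z -0.015  shift after turn [  9.9  -2.6 127.6]  shift before turn [ 10.5  -3.1 127.5] dist 128
pred tube end [[280. 160.]]
```

View pics/w6.png

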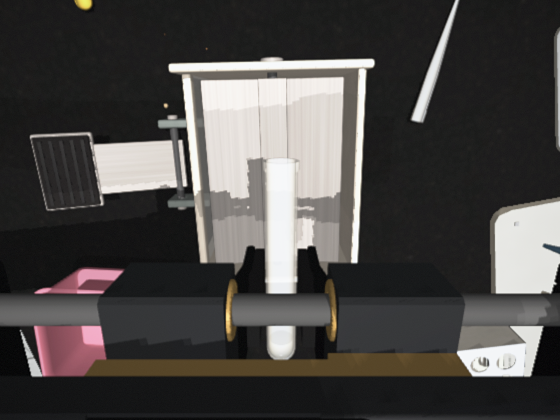

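The tube hangs centred in the grip over the cradle strip, with its near end at (281,160) as predicted. Descend part way and re-check the pose.

Call:
send_rows --commands '[[[0, 0, 0], [0, 0, 0]], [[0, 0, 25], [0, 0, 0]], [[0, 0, 30], [0, 0, 0]], [[0, 0, 30], [0, 0, 0]], [[0, 0, 15], [0, 0, 0]]]'

```text
time: 14.35
position: [649.1, 7.6, 135.5]
ee_rot: [0.766, 0.643, -0.002, -0.002]
wrist_force: [-1.0, 0.4, -1.1]
finger_gap: 16.1
```

```bash
python3 - <<'E'
from h import *
go([652,4.7,112],-10.1)
E
```

```text
t 14.35 pos [649.1   7.6 135.5] tooly -10.0 tilt [-0.006  0.001] j [-0.4   0.54  0.47  1.7  -0.29  0.97 -0.  ]
 turn_z 0.002  shift after turn [-2.4  3.3 23.5]  shift before turn [-2.4  3.5 23.5] dist 24
```

Call:
send_rows --commands '[[[0, 0, 0], [0, 0, 0]], [[0, 0, 8], [0, 0, 0]], [[0, 0, 8], [0, 0, 0]], [[0, 0, 6], [0, 0, 0]], [[0, 0, 3], [0, 0, 0]]]'

```text
time: 14.77
position: [651.8, 5.0, 114.4]
ee_rot: [0.766, 0.642, 0.0, -0.0]
wrist_force: [-0.3, -0.4, -1.3]
finger_gap: 16.1
```

Call:
send_rows --commands '[[[0, 0, 0], [0, 0, 0]], [[0, 0, 0], [0, 0, 0]], [[0, 0, 0], [0, 0, 0]], [[0, 0, 0], [0, 0, 0]], [[0, 0, 0], [0, 0, 0]]]'

```text
time: 15.18
position: [652.0, 4.5, 115.0]
ee_rot: [0.767, 0.642, 0.0, 0.0]
wrist_force: [-0.4, 0.1, -0.1]
finger_gap: 15.8
```

Call:
send_rows --commands '[[[0, 0, 2], [0, 0, 0]], [[0, 0, 2], [0, 0, 0]], [[0, 0, 0], [0, 0, 0]], [[0, 0, 0], [0, 0, 0]], [[0, 0, 0], [0, 0, 0]]]'

```text
time: 15.6
position: [652.1, 4.6, 110.9]
ee_rot: [0.767, 0.642, 0.0, 0.0]
wrist_force: [-1.7, 0.7, 3.5]
finger_gap: 16.1
```

Call:
send_rows --commands '[[[0, 0, 0], [0, 0, 0]], [[0, 0, 0], [0, 0, 0]], [[0, 0, 0], [0, 0, 0]], [[0, 0, 0], [0, 0, 0]], [[0, 0, 0], [0, 0, 0]]]' --hand 0.5

```text
time: 16.02
position: [651.6, 4.6, 110.2]
ee_rot: [0.767, 0.642, -0.0, -0.0]
wrist_force: [0.7, -0.1, 0.2]
finger_gap: 39.4
```

Call:
send_rows --commands '[[[0, 0, -10], [0, 0, 0]], [[0, 0, -20], [0, 0, 0]], [[0, 0, -30], [0, 0, 0]], [[0, 0, -30], [0, 0, 0]], [[0, 0, -20], [0, 0, 0]]]'

```text
time: 16.43
position: [652.9, 4.2, 224.3]
ee_rot: [0.767, 0.642, 0.002, 0.001]
wrist_force: [0.7, -0.8, 0.3]
finger_gap: 43.1
```

Call:
send_rows --commands '[[[0, 0, 0], [0, 0, 0]], [[0, 0, 0], [0, 0, 0]], [[0, 0, 0], [0, 0, 0]], [[0, 0, 0], [0, 0, 0]], [[0, 0, 0], [0, 0, 0]]]' --hand 1

```text
time: 16.85
position: [651.0, 4.7, 219.1]
ee_rot: [0.766, 0.642, -0.001, -0.001]
wrist_force: [0.3, -0.7, -0.0]
finger_gap: 17.7
```

```bash
python3 - <<'E'
from h import *
s=r.observe();cv2.imwrite("pics/w7.png",r.camera("wrist")[:,:,::-1]);print(s["finger_gap"])
c=cam("wrist",s);x=np.array([.985,-.174]);C=np.array([652.3,4.6])
print("pad pred px",proj(c,[np.r_[C-201*x,64]]).round(),"tube ends",proj(c,[[661.5,57.5,113],[643,-48,113]]).round())
go([*(C-203*x),220],-10.1,s);go([*(C-203*x),90],-10.1,s)
E
```

```text
17.67289173491778
pad pred px [[ 66. 190.]] tube ends [[283. 136.]
 [283. 267.]]
t 16.85 pos [651.    4.7 219.1] tooly -10.1 tilt [-0.003 -0.   ] j [-0.42  0.46  0.5   1.62 -0.24  1.12 -0.04]
 turn_z 0.0  shift after turn [-2.000e-01 -2.018e+02 -9.000e-01]  shift before turn [-1.000e-01 -2.018e+02 -4.000e-01] dist 202
t 16.85 pos [651.    4.7 219.1] tooly -10.1 tilt [-0.003 -0.   ] j [-0.42  0.46  0.5   1.62 -0.24  1.12 -0.04]
 turn_z 0.0  shift after turn [-2.000e-01 -2.018e+02  1.291e+02]  shift before turn [  -0.  -201.4  129.6] dist 240
```

View pics/w7.png

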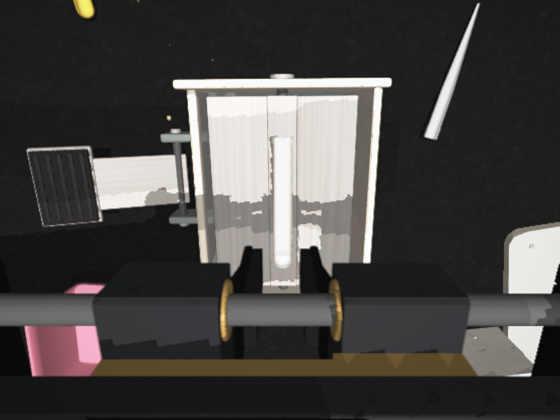

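The tube lies on the strip from (283,137) to (283,267), let go. The pad is at (66,188) against a prediction of (66,190). Go to the pedal with the gripper shut.

Call:
send_rows --commands '[[[0, -20, 0], [0, 0, 0]], [[0, -36, 0], [0, 0, 0]], [[0, -36, 0], [0, 0, 0]], [[0, -36, 0], [0, 0, 0]], [[0, -36, 0], [0, 0, 0]]]'

```text
time: 17.32
position: [488.3, 33.3, 219.6]
ee_rot: [0.767, 0.642, -0.001, -0.0]
wrist_force: [0.7, 0.9, 0.2]
finger_gap: 0.6
```

Call:
send_rows --commands '[[[0, -26, 0], [0, 0, 0]], [[0, -12, 0], [0, 0, 0]], [[0, 0, 25], [0, 0, 0]], [[0, 0, 35], [0, 0, 0]], [[0, 0, 30], [0, 0, 0]]]'

```text
time: 17.73
position: [453.7, 40.2, 129.8]
ee_rot: [0.766, 0.642, 0.001, 0.001]
wrist_force: [0.5, 0.5, -0.4]
finger_gap: 0.3
```

Call:
send_rows --commands '[[[0, 0, 25], [0, 0, 0]], [[0, 0, 15], [0, 0, 0]], [[0, 0, 6], [0, 0, 0]], [[0, 0, 0], [0, 0, 0]], [[0, 0, 0], [0, 0, 0]]]'

```text
time: 18.15
position: [453.8, 39.8, 84.8]
ee_rot: [0.767, 0.642, 0.0, 0.0]
wrist_force: [-0.1, 1.2, 0.3]
finger_gap: 0.3
```

```bash
python3 - <<'E'
from h import *
x=np.array([.985,-.174]);C=np.array([652.3,4.6])
s=r.observe();go([*(C-203*x),64],-10.1,s);print(s["finger_gap"],s["wrist_force"])
E
```

```text
t 18.15 pos [453.8  39.8  84.8] tooly -10.1 tilt [ 0.001 -0.   ] j [-0.56  0.32  0.46  2.19 -0.23  0.67 -0.12]
 turn_z -0.0  shift after turn [-0.1 -1.4 20.8]  shift before turn [-0.1 -1.4 20.8] dist 21
0.2733434654486526 [-0.13752116  1.22945811  0.25554081]
```

Call:
send_rows --commands '[[[0, 0, 10], [0, 0, 0]], [[0, 0, 9], [0, 0, 0]], [[0, -1, 8], [0, 0, 0]], [[0, -1, 8], [0, 0, 0]], [[0, -1, 6], [0, 0, 0]]]'

```text
time: 18.57
position: [448.4, 41.3, 43.2]
ee_rot: [0.766, 0.642, -0.001, -0.002]
wrist_force: [-4.1, 1.3, 11.6]
finger_gap: 0.3
```

Call:
send_rows --commands '[[[0, -1, 3], [0, 0, 0]], [[0, -1, 2], [0, 0, 0]], [[0, 0, 2], [0, 0, 0]], [[0, 0, 0], [0, 0, 0]], [[0, 0, 0], [0, 0, 0]]]'

```text
time: 18.98
position: [447.8, 41.4, 38.0]
ee_rot: [0.767, 0.642, 0.0, -0.001]
wrist_force: [-5.6, -0.0, 23.6]
finger_gap: 0.3
```

Call:
send_rows --commands '[[[0, 0, 0.5], [0, 0, 0]], [[0, 0, 0], [0, 0, 0]], [[0, 0, 0], [0, 0, 0]], [[0, 0, 0], [0, 0, 0]], [[0, 0, 0], [0, 0, 0]]]'

```text
time: 19.4
position: [447.7, 41.4, 37.8]
ee_rot: [0.767, 0.642, 0.0, -0.001]
wrist_force: [-7.2, 0.3, 27.4]
finger_gap: 0.4
```

Call:
send_rows --commands '[[[0, 0, 0], [0, 0, 0]], [[0, 0, 0], [0, 0, 0]], [[0, 0, 0], [0, 0, 0]], [[0, 0, 0], [0, 0, 0]], [[0, 0, 0], [0, 0, 0]]]'

```text
time: 19.82
position: [447.7, 41.4, 37.8]
ee_rot: [0.767, 0.642, 0.0, -0.001]
wrist_force: [-7.7, 0.3, 27.7]
finger_gap: 0.8
```

```bash
python3 - <<'E'
from h import *
s=r.observe();print(s["position"],s["wrist_force"])
w=r.camera("wrist")[:,:,::-1];sd=r.camera("side")[:,:,::-1];t=r.camera("top")[:,:,::-1]
f=lambda a,x,y,ww,h:cv2.resize(a[y:y+h,x:x+ww],(266,266),interpolation=cv2.INTER_CUBIC)
cv2.imwrite("pics/c8.png",np.hstack([f(w,250,0,300,300),f(sd,290,170,85,85),f(t,275,130,95,95)]))
E
```

```text
[447.73732881  41.44578013  37.83054657] [-7.65046176  0.30544884 27.72127775]
```

View pics/c8.png

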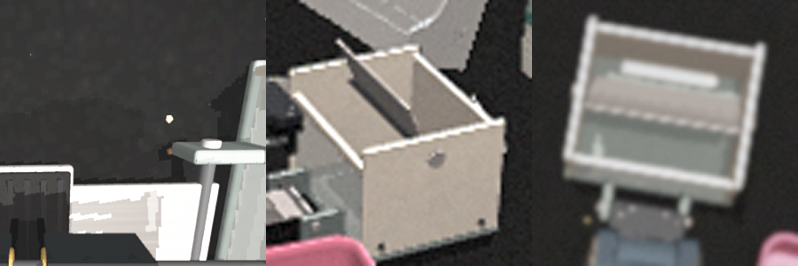

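Call:
send_rows --commands '[[[0, 0, 0], [0, 0, 0]], [[0, 0, 0], [0, 0, 0]], [[0, 0, 0], [0, 0, 0]], [[0, 0, 0], [0, 0, 0]], [[0, 0, 0], [0, 0, 0]]]'

```text
time: 20.38
position: [447.7, 41.4, 37.8]
ee_rot: [0.767, 0.642, 0.0, -0.001]
wrist_force: [-7.6, 1.1, 27.8]
finger_gap: 0.7
```

```bash
python3 - <<'E'
from h import *
t=r.camera("top")[:,:,::-1].copy();cv2.imwrite("pics/t9.png",t);c=cam("top")
g=t.min(2);m=blob(g>165,(308,148,338,164));b=rect(m);print(b,m.sum())
C=np.array([652.3,4.6]);x=np.array([.985,-.174]);y=np.array([.174,.985])
pts=cv2.boxPoints(b);long=max(b[1])
for z in (15,60,100):
    P=ray(c,b[0],z)[0];print(z,"box-local",((P[:2]-C)@x).round(1),((P[:2]-C)@y).round(1),"len",(long*(1363.7-z)/441).round(1))
print(r.observe()["wrist_force"].__repr__())
E
```

```text
((322.5, 157.5), (11.0, 29.0), 90.0) 294Traceback (most recent call last):
  File "<stdin>", line 7, in <module>
AttributeError: 'float' object has no attribute 'round'
```

```bash
python3 - <<'E'
from h import *
c=cam("top");C=np.array([652.3,4.6]);x=np.array([.985,-.174]);y=np.array([.174,.985])
for z in (15,60,100):
    P=ray(c,[(307.1,154.3),(341.4,157.9)],z)[:,:2]-C;print(z,(P@x).round(1),(P@y).round(1),round(float(np.linalg.norm(P[0]-P[1])),1))
E
```

```text
15 [52.3 60. ] [ 53.1 -53.9] 107.3
60 [41.1 48.6] [ 52.2 -51.2] 103.7
100 [31.2 38.4] [ 51.4 -48.9] 100.5
```

At floor height the tube measures 107.3 mm long and sits 56 mm behind the pivot. That is resting on the waste floor against the rear wall (65 − 8.5), so it has dropped inside. Let the pedal come up and retreat.

Call:
send_rows --commands '[[[0, 1, -5], [0, 0, 0]], [[0, 1, -7], [0, 0, 0]], [[0, 1, -8], [0, 0, 0]], [[0, 1, -9], [0, 0, 0]], [[0, 0, -15], [0, 0, 0]]]'

```text
time: 20.85
position: [451.5, 39.8, 79.9]
ee_rot: [0.767, 0.642, -0.001, -0.0]
wrist_force: [0.2, -0.5, -0.6]
finger_gap: 0.4
```

Call:
send_rows --commands '[[[0, 0, -25], [0, 0, 0]], [[0, 0, -35], [0, 0, 0]], [[0, 0, -35], [0, 0, 0]], [[0, 0, -35], [0, 0, 0]], [[0, 0, -25], [0, 0, 0]]]'

```text
time: 21.27
position: [452.8, 39.7, 238.2]
ee_rot: [0.767, 0.642, 0.002, 0.001]
wrist_force: [1.1, 0.3, 0.1]
finger_gap: 0.4
```

Call:
send_rows --commands '[[[35, 0, 0], [0, 0, 0]], [[35, 0, 0], [0, 0, 0]], [[35, 0, 0], [0, 0, 0]], [[35, 0, 0], [0, 0, 0]], [[35, 0, 0], [0, 0, 0]]]'

```text
time: 21.68
position: [482.6, 213.7, 235.3]
ee_rot: [0.767, 0.642, 0.0, 0.0]
wrist_force: [0.5, 0.0, -0.3]
finger_gap: 0.3
```

Call:
send_rows --commands '[[[0, 0, 0], [0, 0, 0]], [[0, 0, 0], [0, 0, 0]], [[0, 0, 0], [0, 0, 0]], [[0, 0, 0], [0, 0, 0]], [[0, 0, 0], [0, 0, 0]]]'

```text
time: 22.1
position: [482.6, 210.7, 235.2]
ee_rot: [0.767, 0.641, -0.0, 0.0]
wrist_force: [0.7, 0.4, 0.1]
finger_gap: 0.6
```

```bash
python3 - <<'E'
from h import *
s=r.observe();print(s["time"],s["position"],s["wrist_force"])
t0=cv2.imread("pics/top0.png");s0=cv2.imread("pics/side0.png")
t=r.camera("top")[:,:,::-1];sd=r.camera("side")[:,:,::-1]
cv2.imwrite("pics/t10.png",t)
f=lambda a,x,y,ww,h:cv2.resize(a[y:y+h,x:x+ww],(400,400*h//ww),interpolation=cv2.INTER_CUBIC)
cv2.imwrite("pics/c10.png",np.vstack([np.hstack([f(t,60,120,320,160),f(t,300,120,190,95)]),np.hstack([f(sd,220,120,180,180),f(sd,250,170,120,120)])])[:600])
for n,roi in dict(jar=(130,185,158,210),cup=(235,160,256,180),bott=(65,160,92,182),pedal=(294,203,330,250)).items():
    a,b,c_,d=roi;print(n,np.abs(t.astype(int)-t0)[b:d,a:c_].mean().round(1))
E
```

```text
22.1 [482.63254384 210.71923033 235.19295411] [0.6523064  0.35575895 0.10359718]
jar 1.7
cup 10.9
bott 1.4
pedal 1.5
```

View pics/c10.png

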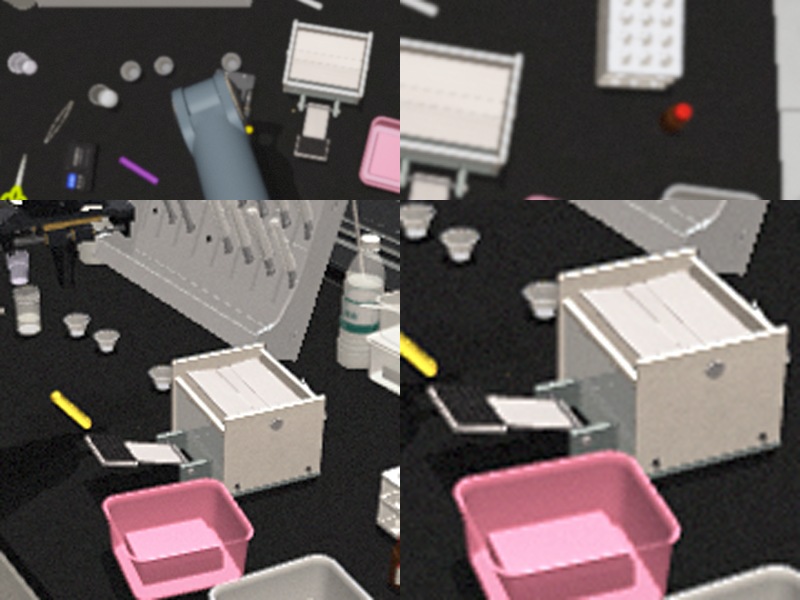

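The cradle is level and empty, the pedal is back up, and the bystanders are standing where they were. The cup's image difference is the arm covering part of it. Handing in.

```bash
python3 -c "
from plant import r
print(r.hand_in())"
```

```text
the job is handed in; nothing more can be done
None
```

The job is done and handed in at about 22 s of the 72 s allowed, with the gripper clear of everything.

**Pen:** I took it out of the cradle and let it go diagonally in the milky-white box to the right of the drop box. The first top-view check for its blue cap found nothing, because a raised block in the box hides most of the pen. Closer looks found its white end in the wrist picture and its blue end through the wall in the side view. The blue end was at about (410, -392) mm, against roughly (402, -388) expected.

**Tube:** I laid it in the empty cradle, opened the gripper and moved away. I then pressed the pedal to its stop (gripper tip at 37.8 mm, about 28 N) and held it there for over a second. In the top view the tube measured 107 mm long at floor height and lay against the rear wall, so it had dropped inside. One automatic measurement of this failed, so the figure comes from pixels I read off the picture myself.

**Last checks:** The pedal is back up and the cradle is level and empty. The sample jar matches its starting picture. The weighing cup's area differed from its starting picture only where the arm partly covers it; the side view shows it standing. My numeric check for the dropper bottle was aimed at the wrong object; I confirmed the bottle only by eye, standing in its place.

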